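# Zero the dough roller and set it for thin sheets

## Robot

A 7-joint arm with a two-finger parallel gripper is mounted at the origin on the work surface; the furniture and walls round the work are solid. World frame = base frame: x ahead of the robot, y to its left, z up, the work surface at z = 0. Lengths are in mm, angles in rad, forces in N, time in s.
With the tool pointing down it reaches from about 350 to 775 mm from the base axis. Payload 3.1 kg.
Tool frame: the origin (TCP) lies between the finger pads; the fingertips stand 19 mm ahead of it and the grasp point (between the pads) is the TCP; z points along the fingers, y is the line along which they close (so a half turn about z gives the same grasp; the last joint's range is limited). The gripper opens to 85 mm and grips with 20 to 120 N. Pads are 22 mm wide; open, the fingers measure 114 mm over their backs; the gripper's body (76 mm by 85 mm) begins 54 mm behind the grasp point. The pads swing forward as they close: fully open they stand 13 mm farther back than shut.
Start: joints at [-1.195, 0.311, 0.014, 1.512, -0.004, 1.319, -0.027], TCP at [223.138, 502.719, 250.304] pointing down, gripper open.
Joint ranges: [-2.7, 2.7], [-0.3, 1.91], [-1.27, 1.3], [0.12, 2.57], [-1.44, 4.58], [0.2, 2.03], [-3.05, 3.05]. Speed limits (rad/s): [2.79, 2.79, 3.14, 3.14, 3.14, 3.14, 3.14].

## Interface

Orientations are given as [roll, pitch, yaw] about the fixed x, y, z axes, in that order (R = Rz(yaw) Ry(pitch) Rx(roll)).
In Python, from cell import arm, snapshot, calibration gives the robot as it stands.
- The arm moves only by the tool arm_command, never from a script. Its argument "series" is a list that holds one entry, the list of rows, each a list of 7 numbers: the finger opening in mm, from 0 to 85.4, then the shift along the tool's x, y, z in fractions of the full range, 1 being 500 mm, then the turn, a rotation vector about the tool's x, y, z in a scale on which 1.0 is 360 degrees. In form: [[[hand, x, y, z, rx, ry, rz], ...]]. A call has 1 to 10 rows; each row is the pose to reach, as a shift and turn from the pose commanded when the call began, along the tool's axes at that moment; what a row does not reach only later rows make up. A row lasts 1/12 s, in which the tool goes at most 41.7 mm and 7.16 degrees, less where a joint would pass 70% of its speed; a pose out of reach is approached as far as the arm can. A shift or turn number past 1, either way, is cut back to 1. A call with a gripper value outside its range is refused whole. The fingers move at their own pace and stop on an object; "squeeze" is the grip in N (left out, the last holds). Time passes only in rows, so rows that repeat a pose let the fingers close. It gives the time, the measured TCP pose, the force, the opening and the grip force at its end, in the units of the state.
- arm.get_obs(): the state, without advancing time (a new reading comes with each control period).
- snapshot(name): name is "side" or "top" or "wrist"; returns the picture (384x512x3 uint8, red, green, blue); there is no depth.
- calibration(name): a dict with "K" (3x3 intrinsics, pixels), "k1" (the pictures are not rectified: a ray, as slopes to the right and down, at radius r is drawn at 1 + k1 r^2 times it, then the intrinsics apply), "rvec" (rotation vector, rad) and "tvec" (3), from world to camera coordinates, as OpenCV has them. Camera axes: x right, y down, z forward; pixel columns grow to the right and rows downward; lengths in mm; the calibration is good to about 2 mm. A picture is of the moment at which its call begins: read the wrist's pose just before it. calibration takes no time and is no camera call; for the wrist camera it gives the pose at the moment of the call.
- arm.finish_job(): hands the job in; it is judged then, once.
The state is a dict: "t": time; "qpos": joint angles; "qd": joint speeds; "effort": joint torques, N m; "eef_pos": TCP position; "eef_rot": TCP orientation; "wrist_force": force on the tool from outside, world axes, zero at the start; "wrist_torque": the same for the moment, N m; "finger_gap": finger opening in mm; "grasp_force": force on a finger pad.
Only numpy, scipy, OpenCV 4.12 (cv2) and the standard library are available. Lean on these libraries where they do the work, as an engineer would, in place of code of your own. Each camera call takes 0.05 s, during which the arm holds its last target. There are 200 camera calls.

## Task

The bench dough roller has been left wide open after cleaning. By the red handle on its sloping handwheel, crank the wheel clockwise (as seen looking down on the wheel) until you feel it stop because the rollers have met, then back it off a quarter turn to leave the gap for thin pasta sheets, and let go. Leave the other things on the worktop and the chopping board where they stand.

Things in the scene. Friction and masses are not known exactly. Their poses are not given: they have to be found in the camera images.
- dough_roller: white bench dough roller, fixed: base 220 x 205 mm, frame leaning to the front with two steel rollers, sheet-steel trays, aluminium crosshead, dark handwheel on top. Origin: centre of the underside; x from front (switch, outlet tray) to back, y left, z up. The screw axis leans 0.52 rad (30 degrees) from vertical to the front: upward along (-0.497, 0, 0.868) in this frame. 0.33 m tall
- handwheel (a joint): turn of the wheel's hub about the leaning screw axis, rad: 0 = stop, rollers touching; grows anticlockwise seen from above (rollers open, 3 mm a turn), to at most 20. Starts 1.2 to 2.3 turns open. Stiff to turn (0.12 N m, about 2 N at the handle); stays where it is left. The rim sits on the hub through a rubber bush: 20 N at the handle twists it 0.12 rad, and it springs back
- wheel_hub (a point): centre of the handwheel in the plane of its rim, at (-0.057, 0, 0.245) in the machine's frame; z = up the screw axis, x and y turn with the wheel, handle on the -x side. Rim 132 mm across, of 12 mm bar, three spokes. The screw, 16 mm thick, stands 38 mm up past this point (to 7 mm more when open): bring the gripper down along the axis, beside it
- handle_mid (a point): middle of the red handle: round grip 20 mm thick, 52 mm long, parallel to the screw axis, on the rim 60 mm from the axis; this point is 37 mm above the rim's plane. It revolves on its pin, so the fingers can keep their direction as they carry it round. At joint value 0 it lies at the wheel's lowest point, at the front; at q, q anticlockwise from there
- pepper_mill: turned wooden pepper mill, 58 mm across, 150 mm tall, by the right-hand wall. Loose; to be left alone. Origin: centre of its underside
- salt_shaker: small glass salt shaker with a grey cap, 44 mm across, 90 mm tall, by the right-hand wall. Loose; to be left alone. Origin: centre of its underside
- oil_bottle: dark green oil bottle with a red cap, 58 mm across, 281 mm tall, at the back. Loose; to be left alone. Origin: centre of its underside
- tomato_tin: short green food tin, 75 mm across, 58 mm tall, at the back. Loose; to be left alone. Origin: centre of its underside
- coffee_tin: cream canister with a wooden lid, 92 mm across, 120 mm tall, at the back of the chopping board. Loose; to be left alone. Origin: centre of its underside
- small_bowl: small white bowl, 115 mm across, 56 mm tall, on the chopping board. Loose; to be left alone. Origin: centre of its underside
- onion: brown onion, 75 mm, on the thick chopping board at the left (board top 43 mm above the worktop). Loose; to be left alone. Origin: centre of its underside
- garlic: garlic bulb, 60 mm, on the chopping board. Loose; to be left alone. Origin: centre of its underside

How it is judged:
By the outcome, as a careful person would: the job done as asked, in the order asked, and still so for the second after the job is handed in, with the robot touching nothing.
It also fails if it takes over 69 s, if anything falls off the work surface, if the arm or the gripper's body presses on something with over 40 N, if the wrist force passes 120 N, or if a joint passes its speed limit or range.

## Working session

There is one attempt and no reset: what is moved stays moved. The work goes in short steps, Python scripts to look and compute and a tool call to move; the robot and the scene stay as the last step left them, time stands still between calls to the robot, and variables do not carry over. Pictures are saved under pics/ and viewed, at most 10 in all, crops included, and the job is handed in when it is done.

Besides the shell and the picture viewer there is one more tool, called after "Call:" as name([rows], argument=value, ...), one row to a line, values as JSON. arm_command: Moves the arm, as the interface text tells. Its arguments: {"type":"object","properties":{"series":{"type":"array","items":{"type":"array","items":{"type":"array","items":{"type":"number"}}}},"squeeze":{"type":"number"}},"required":["series"]}

```bash
ls; mkdir -p pics; python3 - <<'E'
from cell import arm, snapshot, calibration
import cv2,numpy as np
o=arm.get_obs()
print({k:np.round(v,3).tolist() for k,v in o.items()})
ims=[]
for n in("side","top"):
    im=snapshot(n);cv2.imwrite(f"pics/{n}0.png",im[...,::-1]);c=calibration(n);print(n,{k:np.round(v,3).tolist() for k,v in c.items()})
    R=cv2.Rodrigues(np.array(c['rvec'],float))[0];print(-R.T@np.array(c['tvec']).ravel())
E
```

```text
pics
{'t': 0.0, 'qpos': [-1.195, 0.312, 0.014, 1.513, -0.004, 1.319, -0.027], 'qd': [0.001, 0.002, 0.001, -0.0, 0.001, -0.001, -0.0], 'effort': [0.0, -37.991, 0.146, -23.059, 0.012, 0.013, -0.0], 'eef_pos': [222.862, 502.081, 249.221], 'eef_rot': [-3.139, 0.0, 2.724], 'wrist_force': [0.477, 0.116, 0.548], 'wrist_torque': [-0.013, -0.001, -0.013], 'grasp_force': 0.0, 'finger_gap': 85.559}
side {'K': [[399.752, 0.0, 255.576], [0.0, 399.752, 191.673], [0.0, 0.0, 1.0]], 'k1': -0.106, 'rvec': [0.694, -2.363, 1.452], 'tvec': [458.116, 269.302, 1295.526]}
[-156.92857822 1121.28117573  823.94306104]
top {'K': [[453.013, 0.0, 255.615], [0.0, 453.013, 193.865], [0.0, 0.0, 1.0]], 'k1': 0.041, 'rvec': [2.098, -2.078, 0.272], 'tvec': [-8.606, 555.891, 1441.528]}
[ 175.22224551    2.24729237 1535.05149885]
```

View pics/side0.png

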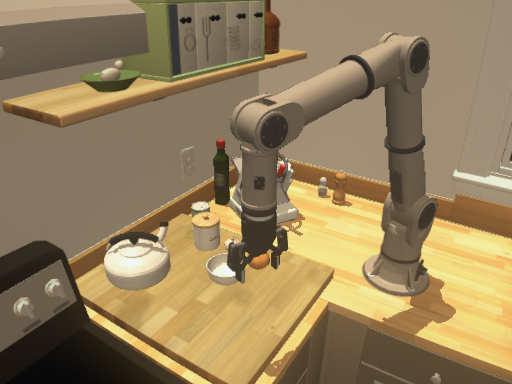

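View pics/top0.png

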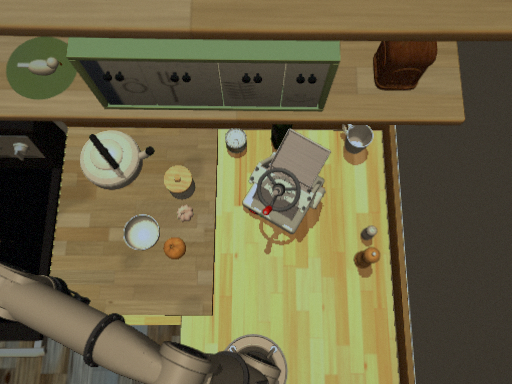

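Side: the arm hides the machine (about 265,190). Top: handwheel at about (278,189), red handle (267,211), machine turned slightly. Crop next.

```bash
cat > h.py <<'E'
import numpy as np,cv2
from scipy.spatial.transform import Rotation as Ro
def RT(c): return cv2.Rodrigues(np.array(c['rvec'],float))[0],np.array(c['tvec'],float).ravel()
def proj(c,P):
    R,t=RT(c);p=np.atleast_2d(P)@R.T+t;s=p[:,:2]/p[:,2:]
    s=s*(1+c['k1']*(s**2).sum(1,keepdims=True));K=np.array(c['K'])
    return s*K[0,0]+K[:2,2]
def ray(c,uv):
    K=np.array(c['K'],float);R,t=RT(c)
    s=cv2.undistortPoints(np.array(uv,float).reshape(-1,1,2),K,np.array([c['k1'],0,0,0.])).reshape(-1,2)
    return -R.T@t,np.c_[s,np.ones(len(s))]@R
def onz(c,uv,z):
    o,d=ray(c,uv);return o+d*((z-o[2])/d[:,2])[:,None]
E
python3 - <<'E'
from cell import calibration
import cv2,numpy as np
from h import *
im=cv2.imread('pics/top0.png');c=calibration('top')
cv2.imwrite('pics/topc.png',cv2.resize(im[115:245,225:345],None,fx=4.6,fy=4.6,interpolation=cv2.INTER_CUBIC))
h=cv2.cvtColor(im,cv2.COLOR_BGR2HSV)
m=((h[...,0]<6)|(h[...,0]>174))&(h[...,1]>170)&(h[...,2]>90)
m[:150]=0;m[240:]=0
ys,xs=np.nonzero(m);print(len(xs),xs.mean(),ys.mean(),xs.min(),xs.max(),ys.min(),ys.max())
d=(h[...,2]<75);d[:165]=0;d[215:]=0;d[:,:252]=0;d[:,306:]=0
ys,xs=np.nonzero(d);print('wheel',len(xs),cv2.minEnclosingCircle(np.c_[xs,ys].astype(np.float32)))
print(onz(c,[[278,189]],245))
E
```

```text
53 265.62264150943395 209.75471698113208 250 271 206 214
wheel 465 ((277.3353271484375, 191.71849060058594), 31.242576599121094)
[[526.22251961 -68.72816964 245.        ]]
```

View pics/topc.png

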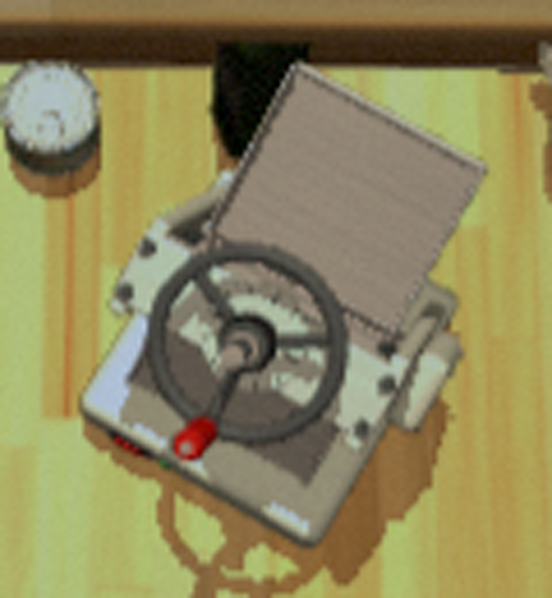

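Crop: machine front faces lower-left, red handle at the front/low side of the wheel, so about 2.0 turns open. Estimating yaw and going to a viewing pose above the wheel along its axis.

```bash
cat >> h.py <<'E'
def mframe(psi): return Ro.from_euler('z',psi).as_matrix()
AX=np.array([-.497,0,.868])
def tool(psi):
    M=mframe(psi);z=-M@AX;y=M@np.array([.868,0,.497]);return np.c_[np.cross(y,z),y,z]
def delta(o,P,R):
    R0=Ro.from_euler('xyz',o['eef_rot']).as_matrix()
    return R0.T@(np.array(P)-o['eef_pos']), np.degrees(Ro.from_matrix(R0.T@R).as_rotvec())
E
python3 - <<'E'
from cell import calibration,arm
from h import *
c=calibration('top');s=4.6
f=lambda u,v:[225+u/s-.4,115+v/s-.4]
for a,b,z in [((85,410),(315,540),40),((298,65),(485,168),250)]:
    p=onz(c,[f(*a),f(*b)],z);d=p[1]-p[0];print(p,np.arctan2(d[1],d[0])+np.pi/2,np.linalg.norm(d))
o=arm.get_obs()
H=np.array([526,-69,245]);psi=-.515
print(H+mframe(psi)@AX*190,delta(o,H+mframe(psi)@AX*190,tool(psi)))
E
```

```text
[[ 529.05526634   38.61610769   40.        ]
 [ 433.84543698 -129.70885673   40.        ]] -0.5147647744968986 193.3861557964004
[[ 715.24354986 -103.79034865  250.        ]
 [ 644.31068695 -225.15907146  250.        ]] -0.5289005274104861 140.5768043341741
[443.81825823 -22.48993421 409.92      ] (array([-414.78232378, -390.2041454 , -159.7257485 ]), array([-22.57659452, -24.6917551 ,  93.22300549]))
```

The manual's scale: shifts go in shares of 500 mm and turns go in shares of 360 degrees. Converting my numbers, -415 mm / 500 = -0.83, -390 mm / 500 = -0.78, 67 degrees / 360 = 0.1861.

Call:
arm_command([
  [[50,-0.084,-0.078,-0.06,-0.0056,-0.0056,0.0194],[50,-0.166,-0.156,-0.12,-0.0111,-0.0111,0.0361],[50,-0.248,-0.234,-0.18,-0.0139,-0.0139,0.0556],[50,-0.332,-0.312,-0.22,-0.0194,-0.0194,0.0722],[50,-0.414,-0.39,-0.26,-0.0222,-0.025,0.0917],[50,-0.498,-0.468,-0.3,-0.0278,-0.0306,0.1111],[50,-0.58,-0.546,-0.32,-0.0333,-0.0361,0.1306],[50,-0.664,-0.624,-0.32,-0.0361,-0.0389,0.1472],[50,-0.746,-0.702,-0.32,-0.0417,-0.0444,0.1667],[50,-0.83,-0.78,-0.32,-0.0444,-0.05,0.1861]],
])

```text
t: 0.93
eef_pos: [374.2, 141.7, 389.6]
eef_rot: [2.757, 0.095, 1.523]
wrist_force: [1.2, -0.2, -0.3]
finger_gap: 50.3
grasp_force: 0.0
```

```bash
python3 - <<'E'
from cell import arm
from h import *
o=arm.get_obs();print({k:np.round(o[k],3).tolist() for k in('t','qpos','eef_pos','eef_rot')})
H=np.array([526,-69,245]);psi=-.515
print(delta(o,H+mframe(psi)@AX*190,tool(psi)))
E
```

```text
{'t': 0.933, 'qpos': [-0.971, -0.262, 0.213, 1.823, 0.401, 1.379, -0.827], 'eef_pos': [374.174, 141.727, 389.558], 'eef_rot': [2.757, 0.095, 1.523]}
(array([-161.94463226,   73.57638675,   24.34131089]), array([-6.32579044, -6.9161735 , 26.42510002]))
```

In the tool's units: -162 mm / 500 = -0.324, -130 mm / 500 = -0.26, 26 degrees / 360 = 0.0722.

Call:
arm_command([
  [[50,-0.064,0.03,0.01,-0.0028,-0.0028,0.0139],[50,-0.13,0.058,0.02,-0.0083,-0.0083,0.0306],[50,-0.194,0.088,0.03,-0.0111,-0.0111,0.0444],[50,-0.26,0.118,0.04,-0.0139,-0.0167,0.0583],[50,-0.324,0.148,0.048,-0.0167,-0.0194,0.0722],[50,-0.324,0.148,0.048,-0.0167,-0.0194,0.0722],[50,-0.324,0.148,0.048,-0.0167,-0.0194,0.0722],[50,-0.324,0.148,0.048,-0.0167,-0.0194,0.0722]],
])

```text
t: 1.6
eef_pos: [444.5, -19.3, 409.3]
eef_rot: [2.629, 0.009, 1.068]
wrist_force: [-0.2, -1.2, 0.0]
finger_gap: 50.0
grasp_force: 0.0
```

```bash
python3 - <<'E'
from cell import arm,snapshot,calibration
from h import *
o=arm.get_obs();print({k:np.round(o[k],3).tolist() for k in('t','qpos','eef_pos','eef_rot')})
H=np.array([526,-69,245]);psi=-.515
print(delta(o,H+mframe(psi)@AX*190,tool(psi)))
import pickle
c={}
for n in('wrist','side','top'):
    c[n]=calibration(n);cv2.imwrite(f'pics/{n}1.png',snapshot(n)[...,::-1])
pickle.dump(c,open('c1.pkl','wb'))
E
```

```text
{'t': 1.6, 'qpos': [-0.668, -0.272, 0.291, 1.819, 0.492, 1.274, -0.947], 'eef_pos': [444.531, -19.275, 409.344], 'eef_rot': [2.629, 0.009, 1.068]}
(array([-3.1653077 ,  1.07495077, -0.02312246]), array([-0.41556897,  0.10479279,  0.85039197]))
```

View pics/wrist1.png

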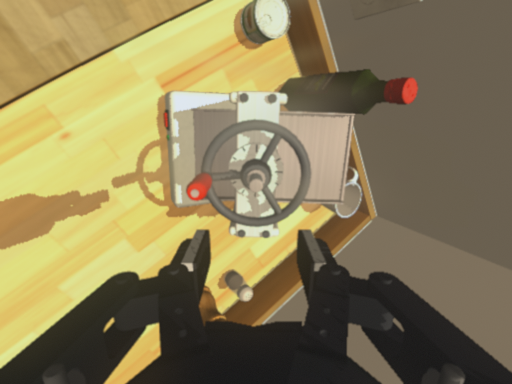

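Wrist: rim centred about (257,173), radius about 54 px, handle's top (197,192) and base (205,181); the front of the machine is to the left, pepper mill below between the fingers, oil bottle at upper right.

```bash
python3 - <<'E'
import pickle
from h import *
C=pickle.load(open('c1.pkl','rb'))
ob=[]
for n,(cx,cy),r in(('wrist',(257,173),54),('top',(276,189),21)):
    im=cv2.imread(f'pics/{n}1.png');g=cv2.cvtColor(im,cv2.COLOR_BGR2GRAY);h=cv2.cvtColor(im,cv2.COLOR_BGR2HSV)
    m=((h[...,2]<88)&(h[...,1]<110)).astype(np.uint8)
    roi=np.zeros_like(m);cv2.circle(roi,(cx,cy),int(r*1.22),1,-1)
    cs,_=cv2.findContours(m*roi,cv2.RETR_EXTERNAL,cv2.CHAIN_APPROX_NONE)
    k=max(cs,key=cv2.contourArea);e=cv2.fitEllipse(cv2.convexHull(k));print(n,e,cv2.contourArea(k))
    red=((h[...,0]<7)|(h[...,0]>173))&(h[...,1]>150)&(h[...,2]>70)
    roi2=np.zeros_like(m);cv2.circle(roi2,(cx,cy),int(r*1.5),1,-1)
    nl,lab,st,ce=cv2.connectedComponentsWithStats((red&(roi2>0)).astype(np.uint8))
    i=1+np.argmax(st[1:,4]);pts=np.argwhere(lab==i)[:,::-1].astype(np.float32);print('red',st[i],ce[i],cv2.minAreaRect(pts))
    ob.append((C[n],e[0],ce[i]))
    v=im.copy();cv2.ellipse(v,e,(0,255,0),1);v[lab==i]=(255,0,0)
    x0,y0=max(cx-int(2*r),0),cy-int(2*r);v=v[y0:cy+2*r,x0:cx+2*r];cv2.imwrite(f'pics/e_{n}.png',cv2.resize(v,(400,400)))
a,b=[cv2.imread(f'pics/e_{n}.png') for n in('wrist','top')];cv2.imwrite('pics/e.png',np.hstack([a,b]))
def tri(u):
    A=np.zeros((3,3));B=np.zeros(3);rs=[]
    for (c,*_),p in zip(ob,u):
        o,d=ray(c,[p]);d=d[0]/np.linalg.norm(d);P=np.eye(3)-np.outer(d,d);A+=P;B+=P@o;rs.append((o,P))
    X=np.linalg.solve(A,B);return X,[np.linalg.norm(P@(X-o)) for o,P in rs]
print('hub',tri([o[1] for o in ob]));print('handle',tri([o[2] for o in ob]))
M=mframe(-.515)
for z in(240,245,250):print(onz(C['wrist'],[ob[0][1]],z),onz(C['top'],[ob[1][1]],z))
E
```

```text
wrist ((254.9635467529297, 170.47344970703125), (22.086055755615234, 25.030193328857422), 87.77185821533203) 53.5
red [187 176  24  24 319] [199.89028213 187.59561129] ((200.2420196533203, 188.7770538330078), (17.877147674560547, 27.45418930053711), 61.38954162597656)
top ((276.7019348144531, 191.03443908691406), (44.42103958129883, 48.03477096557617), 57.065879821777344) 1472.5
red [265 205   7  10  44] [268.04545455 209.11363636] ((267.5000305175781, 209.00001525878906), (6.363960266113281, 7.77817440032959), 45.0)
hub (array([524.5360436 , -64.35588684, 241.66241969]), [np.float64(3.6266651803893493), np.float64(3.626665180389378)])
handle (array([463.1490695 , -38.99337928, 246.12033435]), [np.float64(1.7306880668623463), np.float64(1.730688066862438)])
[[528.91190568 -64.94134746 240.        ]] [[521.30563493 -65.13696856 240.        ]]
[[527.07054204 -62.33447035 245.        ]] [[519.96945877 -64.87680801 245.        ]]
[[525.22917841 -59.72759325 250.        ]] [[518.6332826  -64.61664747 250.        ]]
```

View pics/e.png

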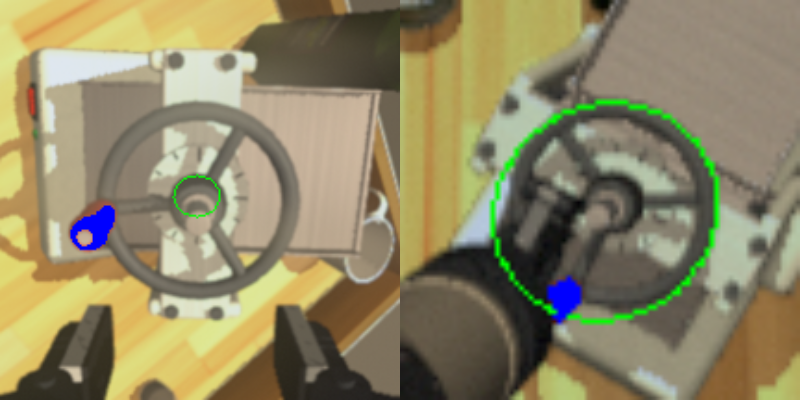

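Left (wrist): the ellipse fit caught only the hub; the rim spans x 97–300, y 100–298 in the crop. Right (top): the gripper overlaps the rim, so I use the first top picture for triangulation.

```bash
cat >> h.py <<'E'
def tri(cs,u):
    A=np.zeros((3,3));B=np.zeros(3);rs=[]
    for c,p in zip(cs,u):
        o,d=ray(c,[p]);d=d[0]/np.linalg.norm(d);P=np.eye(3)-np.outer(d,d);A+=P;B+=P@o;rs.append((o,P))
    X=np.linalg.solve(A,B);return X,[round(float(np.linalg.norm(P@(X-o))),2) for o,P in rs]
E
python3 - <<'E'
import pickle
from h import *
C=pickle.load(open('c1.pkl','rb'));cs=[C['wrist'],C['top']]
def rim(n,cx,cy,r0,r1):
    g=cv2.GaussianBlur(cv2.imread(f'pics/{n}.png'),(0,0),.7).max(2).astype(float);P=[]
    for a in np.radians(np.arange(0,360,4)):
        rr=np.arange(r0,r1,.25);x=cx+rr*np.cos(a);y=cy+rr*np.sin(a)
        v=cv2.remap(g.astype(np.float32),x.astype(np.float32)[None],y.astype(np.float32)[None],1)[0]
        i=np.argmax(np.gradient(v));P.append((x[i],y[i],rr[i]))
    P=np.array(P);k=abs(P[:,2]-np.median(P[:,2]))<.07*np.median(P[:,2])
    e=cv2.fitEllipse(P[k,:2].astype(np.float32));print(n,e,k.sum());return e
w=rim('wrist1',256.2,172.4,47,62);t=rim('top0',278.4,188.7,19,26)
print('hub',tri(cs,[w[0],t[0]]))
# distance from size
K=C['wrist']['K'][0][0];R,T=RT(C['wrist']);d=K*132/np.mean(w[1]);o,dd=ray(C['wrist'],[w[0]])
print('from size',o+dd[0]*d,d)
im=cv2.cvtColor(cv2.imread('pics/top0.png'),cv2.COLOR_BGR2HSV)
red=((im[...,0]<7)|(im[...,0]>173))&(im[...,1]>150)&(im[...,2]>70);roi=np.zeros_like(im[...,0]);roi[200:220,258:278]=1
p=np.argwhere(red&(roi>0))[:,::-1];print(len(p),p.mean(0));h,r=tri(cs,[(199.7,188.2),p.mean(0)]);print('handle',h,r)
for H in(tri(cs,[w[0],t[0]])[0],o+dd[0]*d):
  for psi in(-.5,-.52):
    v=tool(psi).T@(h-H);print(v, np.hypot(v[0],v[1]),np.degrees(np.arctan2(-v[0],-v[1])))
E
```

```text
wrist1 ((255.54905700683594, 172.536376953125), (106.96603393554688, 110.06266021728516), 93.0536117553711) 83
top0 ((278.3616027832031, 189.4573516845703), (43.59062576293945, 44.962562561035156), 131.63824462890625) 80
hub (array([528.65897836, -70.09230007, 235.6061947 ]), [1.26, 1.26])
from size [528.50805105 -67.901859   239.58892927] 328.5653333340664
54 [267.31481481 209.57407407]
handle [461.26030303 -36.86961325 251.47373889] [1.03, 1.03]
[ -3.15836258 -57.27954394 -51.08565458] 57.36655304332492 3.156061870666414
[ -4.65979508 -57.21170944 -51.04681386] 57.40116189857032 4.656364094752775
[ -5.00909808 -58.23246226 -47.0408865 ] 58.44750400172365 4.916423426322702
[ -6.48649969 -58.13272033 -46.9837762 ] 58.493485544417744 6.366777513961231
```

```bash
python3 - <<'E'
from cell import arm
from h import *
o=arm.get_obs();R=tool(-.52);H=np.array([528,-68,242.])
for ax in(95,38):print(delta(o,H+R@[-5.5,-59,-ax],R),H+R@[-5.5,-59,-ax])
E
```

```text
(array([ -6.10449193, -57.64005593,  98.95521927]), array([-0.36345986, -0.08300391,  1.22226755])) [439.84913752 -23.86865087 295.137     ]
(array([ -6.19093581, -57.27930501, 155.96635154]), array([-0.36345986, -0.08300391,  1.22226755])) [464.43358706 -37.9447683  245.661     ]
```

In the tool's units: 99 mm / 500 = 0.198, 75 mm / 500 = 0.15, 1 degrees / 360 = 0.0028.

Call:
arm_command([
  [[50,-0.004,-0.04,0.05,0,0,0.0028],[50,-0.008,-0.08,0.1,0,0,0.0028],[50,-0.012,-0.114,0.15,0,0,0.0028],[50,-0.012,-0.115,0.198,0,0,0.0028],[50,-0.012,-0.115,0.198,0,0,0.0028],[50,-0.012,-0.115,0.198,0,0,0.0028]],
])

```text
t: 2.25
eef_pos: [439.9, -24.9, 295.0]
eef_rot: [2.629, 0.002, 1.053]
wrist_force: [0.3, -0.1, 0.6]
finger_gap: 50.3
grasp_force: 0.0
```

```bash
python3 - <<'E'
from cell import arm,snapshot,calibration
from h import *
o=arm.get_obs();print({k:np.round(o[k],3).tolist() for k in('t','qpos','eef_pos','wrist_force')})
R=tool(-.52);H=np.array([528,-68,242.])
c=calibration('wrist');im=snapshot('wrist')[...,::-1].copy()
R0=Ro.from_euler('xyz',o['eef_rot']).as_matrix()
for L,col in((0,(0,255,0)),(57,(255,255,0)),(31,(255,0,255))):
    u=proj(c,o['eef_pos']+R0@[0,0,L])[0];print(L,u);cv2.circle(im,tuple(int(x) for x in u),3,col,1)
cv2.imwrite('pics/w2.png',im)
print(delta(o,H+R@[-5.5,-59,-38],R))
E
```

```text
{'t': 2.25, 'qpos': [-0.603, -0.244, 0.277, 2.079, 0.531, 1.003, -1.064], 'eef_pos': [439.88, -24.864, 294.959], 'wrist_force': [0.288, -0.096, 0.605]}
0 [256.56963392 259.06108262]
57 [255.57579756 216.63475408]
31 [255.9517828  232.67019425]
(array([8.95837576e-01, 3.55985971e-02, 5.65995338e+01]), array([-0.40166508,  0.04752936,  0.16069085]))
```

View pics/w2.png

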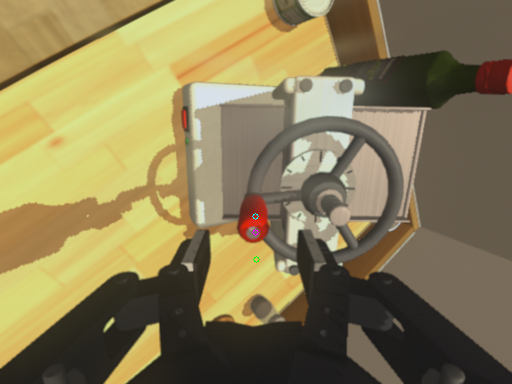

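The handle (252,232 at its top, about 254,215 at its middle) lies on the predicted tool line. Descending and gripping.

In the tool's units: 56 mm / 500 = 0.112, 40 mm / 500 = 0.08, -0.4 degrees / 360 = -0.0011.

Call:
arm_command([
  [[50,0.001,-0.002,0.04,-0.0011,0,0],[50,0.001,-0.002,0.08,-0.0011,0,0],[50,0.001,-0.002,0.112,-0.0011,0,0],[50,0.001,-0.002,0.112,-0.0011,0,0],[15,0.001,-0.002,0.112,-0.0011,0,0],[15,0.001,-0.002,0.112,-0.0011,0,0],[15,0.001,-0.002,0.112,-0.0011,0,0],[15,0.001,-0.002,0.112,-0.0011,0,0],[15,0.001,-0.002,0.112,-0.0011,0,0],[15,0.001,-0.002,0.112,-0.0011,0,0]],
], squeeze=30)

```text
t: 3.13
eef_pos: [463.8, -36.5, 247.6]
eef_rot: [2.62, -0.002, 1.053]
wrist_force: [-5.1, 2.8, 3.6]
finger_gap: 19.4
grasp_force: 29.4
```

```bash
cat > st.py <<'E'
from cell import arm
from h import *
import sys
o=arm.get_obs();R0=Ro.from_euler('xyz',o['eef_rot']).as_matrix()
H=np.array([528,-68,242.]);R=tool(-.52);v=R.T@(o['eef_pos']-H)
print({k:np.round(o[k],2).tolist() for k in('t','qpos','eef_pos','eef_rot','finger_gap','grasp_force')},'F tool',np.round(R0.T@o['wrist_force'],1))
print('in wheel',np.round(v,1),'r',round(np.hypot(v[0],v[1]),1),'ang',round(np.degrees(np.arctan2(-v[0],-v[1])),2))
E
python3 st.py
python3 - <<'E'
from h import *
# clockwise rows: angle q (deg) -> tool xy = -60*(sin q, cos q)
f=lambda q:-60*np.array([np.sin(np.radians(q)),np.cos(np.radians(q))])
q0=5
for k in range(1,11):print(k,np.round(f(q0-18*k)-f(q0),1))
E
```

```text
{'t': 3.13, 'qpos': [-0.58, -0.16, 0.33, 2.14, 0.55, 0.83, -1.07], 'eef_pos': [463.77, -36.48, 247.61], 'eef_rot': [2.62, -0.0, 1.05], 'finger_gap': 19.38, 'grasp_force': 29.38} F tool [-0.  -3.2 -6. ]
in wheel [ -4.6 -59.2 -40.4] r 59.4 ang 4.41
1 [18.7  1.3]
2 [36.1  8.3]
3 [50.5 20.4]
4 [60.5 36.3]
5 [65.  54.5]
6 [63.7 73.3]
7 [56.7 90.7]
8 [ 44.6 105.1]
9 [ 28.7 115. ]
10 [ 10.5 119.5]
```

In the tool's units: 65 mm / 500 = 0.13, 60.5 mm / 500 = 0.121.

Call:
arm_command([
  [[15,0.0188,0.0002,0,0,0,0],[15,0.0374,0.0026,0,0,0,0],[15,0.0554,0.0082,0,0,0,0],[15,0.0722,0.0166,0,0,0,0],[15,0.0876,0.0276,0,0,0,0],[15,0.101,0.0408,0,0,0,0],[15,0.1122,0.056,0,0,0,0],[15,0.121,0.0726,0,0,0,0],[15,0.127,0.0904,0,0,0,0],[15,0.13,0.109,0,0,0,0]],
])

```text
t: 3.97
eef_pos: [537.2, -5.5, 274.3]
eef_rot: [2.621, 0.002, 1.051]
wrist_force: [-9.0, -0.7, 6.8]
finger_gap: 19.2
grasp_force: 29.7
```

```bash
python3 st.py
python3 - <<'E'
from h import *
f=lambda q:-60*np.array([np.sin(np.radians(q)),np.cos(np.radians(q))])
for q0 in(-85,-265,-175+90):
  print(q0,[np.round(f(q0-18*k)-f(q0),1).tolist() for k in range(1,11)])
E
```

```text
{'t': 3.97, 'qpos': [-0.59, 0.0, 0.34, 1.93, 0.47, 0.87, -1.01], 'eef_pos': [537.23, -5.49, 274.34], 'eef_rot': [2.62, 0.0, 1.05], 'finger_gap': 19.17, 'grasp_force': 29.75} F tool [-5.1 -3.1 -9.6]
in wheel [ 58.9  -3.9 -39.5] r 59.0 ang -86.18
-85 [[-1.3, 18.7], [-8.3, 36.1], [-20.4, 50.5], [-36.3, 60.5], [-54.5, 65.0], [-73.3, 63.7], [-90.7, 56.7], [-105.1, 44.6], [-115.0, 28.7], [-119.5, 10.5]]
-265 [[1.3, -18.7], [8.3, -36.1], [20.4, -50.5], [36.3, -60.5], [54.5, -65.0], [73.3, -63.7], [90.7, -56.7], [105.1, -44.6], [115.0, -28.7], [119.5, -10.5]]
-85 [[-1.3, 18.7], [-8.3, 36.1], [-20.4, 50.5], [-36.3, 60.5], [-54.5, 65.0], [-73.3, 63.7], [-90.7, 56.7], [-105.1, 44.6], [-115.0, 28.7], [-119.5, 10.5]]
```

In the tool's units: -119.5 mm / 500 = -0.239, -115 mm / 500 = -0.23.

Call:
arm_command([
  [[15,-0.0026,0.0374,-0.0004,0,0,0],[15,-0.0166,0.0722,-0.0008,0,0,0],[15,-0.0408,0.101,-0.0012,0,0,0],[15,-0.0726,0.121,-0.0016,0,0,0],[15,-0.109,0.13,-0.002,0,0,0],[15,-0.1466,0.1274,-0.002,0,0,0],[15,-0.1814,0.1134,-0.002,0,0,0],[15,-0.2102,0.0892,-0.002,0,0,0],[15,-0.23,0.0574,-0.002,0,0,0],[15,-0.239,0.021,-0.002,0,0,0]],
])

```text
t: 4.8
eef_pos: [487.4, -114.8, 282.4]
eef_rot: [2.613, -0.003, 1.05]
wrist_force: [2.6, -1.2, 2.0]
finger_gap: 19.1
grasp_force: 29.8
```

```bash
python3 st.py
```

```text
{'t': 4.8, 'qpos': [-0.45, -0.15, 0.43, 2.04, 0.45, 0.82, -0.77], 'eef_pos': [487.35, -114.83, 282.38], 'eef_rot': [2.61, -0.0, 1.05], 'finger_gap': 19.06, 'grasp_force': 29.76} F tool [ 0.3  3.5 -0.2]
in wheel [-60.9   9.6 -41. ] r 61.6 ang 99.01
```

In the tool's units: 119.5 mm / 500 = 0.239, 115 mm / 500 = 0.23.

Call:
arm_command([
  [[15,0.0026,-0.0374,0,0,0,0],[15,0.0166,-0.0722,0,0,0,0],[15,0.0408,-0.101,0,0,0,0],[15,0.0726,-0.121,0,0,0,0],[15,0.109,-0.13,0,0,0,0],[15,0.1466,-0.1274,0,0,0,0],[15,0.1814,-0.1134,0,0,0,0],[15,0.2102,-0.0892,0,0,0,0],[15,0.23,-0.0574,0,0,0,0],[15,0.239,-0.021,0,0,0,0]],
])

```text
t: 5.63
eef_pos: [536.4, -5.1, 274.0]
eef_rot: [2.623, 0.004, 1.051]
wrist_force: [-6.8, -2.6, 3.4]
finger_gap: 19.4
grasp_force: 30.3
```

```bash
python3 st.py
```

```text
{'t': 5.63, 'qpos': [-0.51, 0.0, 0.26, 1.93, 0.47, 0.88, -1.01], 'eef_pos': [536.41, -5.07, 274.01], 'eef_rot': [2.62, 0.0, 1.05], 'finger_gap': 19.41, 'grasp_force': 30.27} F tool [-5.6 -2.3 -5.2]
in wheel [ 58.8  -4.9 -39.7] r 59.0 ang -85.24
```

In the tool's units: -119.5 mm / 500 = -0.239, -115 mm / 500 = -0.23.

Call:
arm_command([
  [[15,-0.0026,0.0374,0,0,0,0],[15,-0.0166,0.0722,0,0,0,0],[15,-0.0408,0.101,0,0,0,0],[15,-0.0726,0.121,0,0,0,0],[15,-0.109,0.13,0,0,0,0],[15,-0.1466,0.1274,0,0,0,0],[15,-0.1814,0.1134,0,0,0,0],[15,-0.2102,0.0892,0,0,0,0],[15,-0.23,0.0574,0,0,0,0],[15,-0.239,0.021,0,0,0,0]],
])

```text
t: 6.47
eef_pos: [487.4, -114.8, 282.4]
eef_rot: [2.613, -0.003, 1.05]
wrist_force: [2.3, -1.0, 2.7]
finger_gap: 19.0
grasp_force: 30.2
```

```bash
python3 st.py;python3 - <<'E'
from h import *
f=lambda q:-60*np.array([np.sin(np.radians(q)),np.cos(np.radians(q))])
print([np.round(f(95-7.5*k)-f(95),1).tolist() for k in range(1,11)],f(95))
E
```

```text
{'t': 6.47, 'qpos': [-0.37, -0.15, 0.36, 2.04, 0.42, 0.81, -0.75], 'eef_pos': [487.36, -114.84, 282.37], 'eef_rot': [2.61, -0.0, 1.05], 'finger_gap': 18.96, 'grasp_force': 30.18} F tool [ 0.3  3.5 -1. ]
in wheel [-60.9   9.6 -41. ] r 61.6 ang 99.01
[[-0.2, -7.8], [0.7, -15.6], [2.5, -23.3], [5.4, -30.6], [9.2, -37.5], [13.8, -43.8], [19.2, -49.5], [25.4, -54.4], [32.1, -58.4], [39.3, -61.6]] [-59.77168189   5.22934456]
```

Now slowly towards the stop: to about 20°, then in small steps while watching the force.

In the tool's units: -61.6 mm / 500 = -0.1232, -58.4 mm / 500 = -0.1168.

Call:
arm_command([
  [[15,-0.0004,-0.0156,0,0,0,0],[15,0.0014,-0.0312,0,0,0,0],[15,0.005,-0.0466,0,0,0,0],[15,0.0108,-0.0612,0,0,0,0],[15,0.0184,-0.075,0,0,0,0],[15,0.0276,-0.0876,0,0,0,0],[15,0.0384,-0.099,0,0,0,0],[15,0.0508,-0.1088,0,0,0,0],[15,0.0642,-0.1168,0,0,0,0],[15,0.0786,-0.1232,0,0,0,0]],
])

```text
t: 7.3
eef_pos: [457.9, -52.2, 249.2]
eef_rot: [2.621, 0.001, 1.051]
wrist_force: [-6.8, -0.3, 6.1]
finger_gap: 19.7
grasp_force: 30.8
```

```bash
python3 st.py;python3 - <<'E'
from h import *
f=lambda q:-60*np.array([np.sin(np.radians(q)),np.cos(np.radians(q))])
print([np.round(f(20-4*k)-f(20),1).tolist() for k in range(1,8)])
E
```

```text
{'t': 7.3, 'qpos': [-0.4, -0.17, 0.21, 2.14, 0.51, 0.81, -1.0], 'eef_pos': [457.95, -52.23, 249.22], 'eef_rot': [2.62, 0.0, 1.05], 'finger_gap': 19.74, 'grasp_force': 30.83} F tool [-3.7 -1.9 -8.1]
in wheel [-21.1 -56.  -40.4] r 59.8 ang 20.68
[[4.0, -1.3], [8.0, -2.3], [12.2, -3.0], [16.3, -3.5], [20.5, -3.6], [24.7, -3.5], [28.9, -3.0]]
```

In the tool's units: 12.2 mm / 500 = 0.0244, -2.3 mm / 500 = -0.0046.

Call:
arm_command([
  [[15,0.008,-0.0026,0,0,0,0],[15,0.016,-0.0046,0,0,0,0],[15,0.0244,-0.006,0,0,0,0],[15,0.0244,-0.006,0,0,0,0],[15,0.0244,-0.006,0,0,0,0]],
])

```text
t: 7.72
eef_pos: [462.5, -39.1, 247.7]
eef_rot: [2.621, -0.0, 1.054]
wrist_force: [-5.6, 2.1, 3.5]
finger_gap: 19.4
grasp_force: 30.6
```

```bash
python3 st.py
```

```text
{'t': 7.72, 'qpos': [-0.41, -0.15, 0.19, 2.14, 0.52, 0.82, -1.03], 'eef_pos': [462.52, -39.05, 247.73], 'eef_rot': [2.62, -0.0, 1.05], 'finger_gap': 19.41, 'grasp_force': 30.57} F tool [-1.  -3.4 -6. ]
in wheel [ -7.4 -59.  -40.4] r 59.4 ang 7.17
```

In the tool's units: 8.4 mm / 500 = 0.0168, 4.2 mm / 500 = 0.0084.

Call:
arm_command([
  [[15,0.0084,-0.001,0,0,0,0],[15,0.0168,-0.0012,0,0,0,0],[15,0.0168,-0.0012,0,0,0,0],[15,0.0168,-0.0012,0,0,0,0]],
])

```text
t: 8.05
eef_pos: [466.1, -32.3, 247.5]
eef_rot: [2.621, 0.0, 1.052]
wrist_force: [-6.1, 0.4, 5.0]
finger_gap: 19.6
grasp_force: 30.6
```

```bash
python3 st.py
```

```text
{'t': 8.05, 'qpos': [-0.42, -0.14, 0.18, 2.13, 0.52, 0.82, -1.05], 'eef_pos': [466.11, -32.33, 247.48], 'eef_rot': [2.62, 0.0, 1.05], 'finger_gap': 19.62, 'grasp_force': 30.6} F tool [-2.7 -2.3 -7.1]
in wheel [  0.2 -59.3 -40.3] r 59.3 ang -0.2
```

In the tool's units: 4 mm / 500 = 0.008, 2 mm / 500 = 0.004.

Call:
arm_command([
  [[15,0.004,0,0,0,0,0],[15,0.008,0.0002,0,0,0,0],[15,0.008,0.0002,0,0,0,0],[15,0.008,0.0002,0,0,0,0]],
])

```text
t: 8.38
eef_pos: [467.1, -30.9, 247.3]
eef_rot: [2.622, 0.003, 1.049]
wrist_force: [-10.0, -2.0, 7.9]
finger_gap: 19.1
grasp_force: 31.0
```

```bash
python3 st.py
```

```text
{'t': 8.38, 'qpos': [-0.42, -0.13, 0.18, 2.12, 0.52, 0.83, -1.06], 'eef_pos': [467.06, -30.87, 247.33], 'eef_rot': [2.62, 0.0, 1.05], 'finger_gap': 19.06, 'grasp_force': 31.02} F tool [ -6.7  -2.7 -10.6]
in wheel [  1.9 -59.3 -40.1] r 59.3 ang -1.88
```

In the tool's units: 5 mm / 500 = 0.01, 2.5 mm / 500 = 0.005.

Call:
arm_command([
  [[15,0.005,0.0002,0,0,0,0],[15,0.01,0.0008,0,0,0,0],[15,0.01,0.0008,0,0,0,0],[15,0.01,0.0008,0,0,0,0]],
])

```text
t: 8.72
eef_pos: [468.4, -29.0, 247.2]
eef_rot: [2.623, 0.007, 1.046]
wrist_force: [-13.7, -4.1, 11.1]
finger_gap: 19.2
grasp_force: 31.6
```

```bash
python3 st.py
```

```text
{'t': 8.72, 'qpos': [-0.42, -0.12, 0.17, 2.12, 0.52, 0.83, -1.07], 'eef_pos': [468.42, -28.96, 247.17], 'eef_rot': [2.62, 0.01, 1.05], 'finger_gap': 19.2, 'grasp_force': 31.55} F tool [-10.5  -3.1 -14.5]
in wheel [  4.3 -59.2 -39.8] r 59.3 ang -4.14
```

In the tool's units: 5 mm / 500 = 0.01, 2.5 mm / 500 = 0.005.

Call:
arm_command([
  [[15,0.005,0.0002,0,0,0,0],[15,0.01,0.0008,0,0,0,0],[15,0.01,0.0008,0,0,0,0],[15,0.01,0.0008,0,0,0,0]],
])

```text
t: 9.05
eef_pos: [469.8, -27.2, 247.0]
eef_rot: [2.625, 0.011, 1.042]
wrist_force: [-18.2, -7.3, 14.5]
finger_gap: 19.5
grasp_force: 32.1
```

```bash
python3 st.py
```

```text
{'t': 9.05, 'qpos': [-0.43, -0.12, 0.17, 2.11, 0.53, 0.84, -1.07], 'eef_pos': [469.78, -27.17, 247.0], 'eef_rot': [2.62, 0.01, 1.04], 'finger_gap': 19.55, 'grasp_force': 32.1} F tool [-15.7  -3.4 -18.4]
in wheel [  6.5 -59.  -39.5] r 59.3 ang -6.29
```

The force climbs steadily (6.7, 10.5, 15.7 N) while the handle hardly moves: the stop, at about 0° as geometry predicts. Now backing off.

```bash
python3 - <<'E'
from h import *
f=lambda q:-60*np.array([np.sin(np.radians(q)),np.cos(np.radians(q))])
print([(q,np.round(f(q)-[14.1,-59.1],1).tolist()) for q in(-7,3,13,23,33,43,53,63,73,83)])
E
```

```text
[(-7, [-6.8, -0.5]), (3, [-17.2, -0.8]), (13, [-27.6, 0.6]), (23, [-37.5, 3.9]), (33, [-46.8, 8.8]), (43, [-55.0, 15.2]), (53, [-62.0, 23.0]), (63, [-67.6, 31.9]), (73, [-71.5, 41.6]), (83, [-73.7, 51.8])]
```

In the tool's units: -71.5 mm / 500 = -0.143, -67.6 mm / 500 = -0.1352.

Call:
arm_command([
  [[15,-0.0136,-0.001,0,0,0,0],[15,-0.0344,-0.0016,0,0,0,0],[15,-0.0552,0.0012,0,0,0,0],[15,-0.075,0.0078,0,0,0,0],[15,-0.0936,0.0176,0,0,0,0],[15,-0.11,0.0304,0,0,0,0],[15,-0.124,0.046,0,0,0,0],[15,-0.1352,0.0638,0,0,0,0],[15,-0.143,0.0832,0,0,0,0],[15,-0.143,0.0832,0,0,0,0]],
])

```text
t: 9.88
eef_pos: [469.8, -103.1, 269.8]
eef_rot: [2.62, 0.0, 1.049]
wrist_force: [-7.4, -0.1, 6.2]
finger_gap: 19.1
grasp_force: 30.7
```

```bash
python3 st.py
```

```text
{'t': 9.88, 'qpos': [-0.37, -0.17, 0.32, 2.09, 0.45, 0.81, -0.81], 'eef_pos': [469.77, -103.09, 269.8], 'eef_rot': [2.62, 0.0, 1.05], 'finger_gap': 19.11, 'grasp_force': 30.69} F tool [-3.8 -2.4 -8.5]
in wheel [-59.4 -14.9 -40.6] r 61.3 ang 75.91
```

In the tool's units: 15 mm / 500 = 0.03, -1.7 mm / 500 = -0.0034.

Call:
arm_command([
  [[15,-0.0018,0.01,0,0,0,0],[15,-0.003,0.02,0,0,0,0],[15,-0.0034,0.03,0,0,0,0],[15,-0.0034,0.03,0,0,0,0],[15,-0.0034,0.03,0,0,0,0],[15,-0.0034,0.03,0,0,0,0]],
])

```text
t: 10.38
eef_pos: [479.6, -111.1, 277.0]
eef_rot: [2.62, 0.002, 1.049]
wrist_force: [-8.0, -2.2, 8.7]
finger_gap: 18.9
grasp_force: 30.9
```

```bash
python3 st.py
```

```text
{'t': 10.38, 'qpos': [-0.37, -0.15, 0.34, 2.06, 0.43, 0.81, -0.77], 'eef_pos': [479.65, -111.11, 276.96], 'eef_rot': [2.62, 0.0, 1.05], 'finger_gap': 18.86, 'grasp_force': 30.86} F tool [ -5.9  -0.8 -10.5]
in wheel [-61.5  -0.5 -40.6] r 61.5 ang 89.58
```

In the tool's units: -110 mm / 500 = -0.22, -80 mm / 500 = -0.16.

Call:
arm_command([
  [[15,0,0.0012,0,0,0,0],[15,0,0.0012,0,0,0,0],[50,0,0.0012,0,0,0,0],[50,0,0.0012,0,0,0,0],[50,0,0.0012,0,0,0,0],[50,0,0.0012,0,0,0,0],[50,0,0.0012,-0.04,0,0,0],[50,0,0.0012,-0.1,0,0,0],[50,0,0.0012,-0.16,0,0,0],[50,0,0.0012,-0.22,0,0,0]],
])

```text
t: 11.22
eef_pos: [432.5, -79.1, 371.9]
eef_rot: [2.622, -0.0, 1.059]
wrist_force: [-8.8, 2.6, 10.6]
finger_gap: 49.8
grasp_force: 0.0
```

In the tool's units: -60 mm / 500 = -0.12, -40 mm / 500 = -0.08.

Call:
arm_command([
  [[50,0.04,-0.04,-0.06,0,0,0],[50,0.08,-0.08,-0.12,0,0,0],[50,0.08,-0.08,-0.12,0,0,0],[50,0.08,-0.08,-0.12,0,0,0],[50,0.08,-0.08,-0.12,0,0,0]],
])

```text
t: 11.63
eef_pos: [414.0, -9.9, 399.4]
eef_rot: [2.634, 0.013, 1.052]
wrist_force: [-0.1, -0.7, 0.5]
finger_gap: 50.0
grasp_force: 0.0
```

```bash
python3 st.py; python3 - <<'E'
from cell import snapshot,calibration
from h import *
c=calibration('wrist');im=snapshot('wrist')[...,::-1].copy();H=np.array([528,-68,242.]);R=tool(-.52)
h=cv2.cvtColor(im,cv2.COLOR_BGR2HSV);red=((h[...,0]<7)|(h[...,0]>173))&(h[...,1]>150)&(h[...,2]>70)
cv2.imwrite('pics/w3.png',im)
n,l,s,ce=cv2.connectedComponentsWithStats(red.astype(np.uint8));print([(s[i,4],ce[i].round(1)) for i in range(1,n) if s[i,4]>60])
for a in(80,85,90,95):
  q=np.radians(a);print(a,proj(c,[H+R@[-1-60*np.sin(q),.7-60*np.cos(q),-z] for z in(11,37,63)]).round(1).tolist())
E
```

```text
{'t': 11.63, 'qpos': [-0.34, -0.3, -0.0, 1.87, 0.41, 1.25, -0.92], 'eef_pos': [414.03, -9.95, 399.36], 'eef_rot': [2.63, 0.01, 1.05], 'finger_gap': 50.03, 'grasp_force': 0.0} F tool [-0.7  0.5 -0.3]
in wheel [  -6.3  -32.7 -200.1] r 33.3 ang 10.83
[(np.int32(686), array([422.8,  81.1])), (np.int32(308), array([283.6, 225.7]))]
80 [[274.3, 213.6], [275.8, 222.4], [277.4, 232.7]]
85 [[278.5, 214.2], [280.2, 223.0], [282.2, 233.3]]
90 [[282.6, 214.4], [284.7, 223.2], [287.1, 233.5]]
95 [[286.8, 214.3], [289.2, 223.1], [292.0, 233.4]]
```

View pics/w3.png

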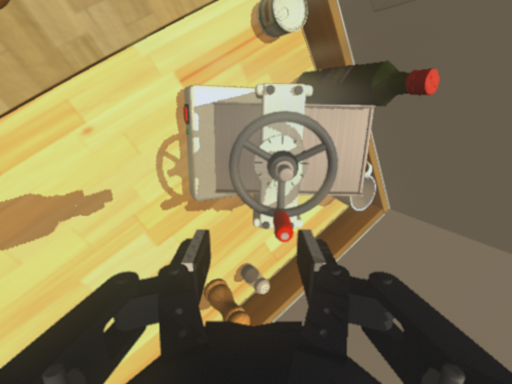

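The handle now stands at (284,226), at about 88–90° on the machine's right side. The wheel is free, the gripper is clear, and the mill, shaker and bottle stand as before.

```bash
python3 -c "
from cell import arm
print(arm.finish_job())"
```

```text
the job is handed in; nothing more can be done
None
```

I cranked the wheel about two turns clockwise until it stopped (handle force rose to about 16 N), backed it off a quarter turn (about 88–90° by camera), let go and handed the job in at about 12 s, with nothing else touched as far as the camera showed.

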